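# Hang the dried counting spatulas on their peg stands

## Robot

A 7-joint arm with a two-finger parallel gripper is mounted at the origin on a cart in front of the work surface, level with it; the furniture and walls round the work are solid. World frame = base frame: x ahead of the robot, y to its left, z up, the work surface at z = 0. Lengths are in m, angles in rad, forces in N, time in s.
With the tool pointing down it reaches from about 0.4 to 0.85 m from the base axis. Payload 10.4 kg.
Tool frame: the origin (TCP) lies midway between the tips of the shut fingers; the grasp point (between the pads) lies 19 mm behind it; z points along the fingers, x is the direction in which the jaws open and shut, and the axes are right-handed (so a half turn about z gives the same grasp; the last joint's range is limited). The gripper opens to 85 mm and grips with 20 to 120 N. Pads are 22 mm wide; open, the fingers measure 114 mm over their backs; the gripper's body (76 mm by 85 mm) begins 54 mm behind the grasp point. The pads swing forward as they close: fully open they stand 13 mm farther back than shut.
Start: joints at [1.101, 0.332, -0.065, 1.46, 0.022, 1.35, -0.088], TCP at [0.27, -0.564, 0.2] pointing down, gripper open.
Joint ranges: [-2.6, 2.6], [-0.5, 2.12], [-1.47, 1.34], [0.16, 2.42], [-1.27, 4.41], [0.06, 2.06], [-2.6, 2.6]. Speed limits (rad/s): [2.22, 2.22, 2.79, 2.79, 3.14, 3.14, 3.14].

## Interface

Orientations are given as a unit quaternion [x, y, z, w].
In Python, from workcell import telemetry, eyes, order gives the robot as it stands.
- The arm moves only by the tool servo_tool, never from a script. Its argument "deltas" is a list of rows, each a list of 3 entries, a list of its own where there are three numbers: the shift along the tool's x, y, z in cm, then the turn about the tool's z in rad, then the finger opening in cm, from 0 to 8.54. A call has 1 to 12 rows; each row shifts and turns the pose as measured when the row begins, along the tool's axes as they then stand; what a row does not reach is not made up. A row lasts 1/12 s, in which the tool goes at most 41.7 mm and 7.16 degrees, less where a joint would pass 70% of its speed; a pose out of reach is approached as far as the arm can. A call is refused whole if a number of a shift passes 4.17 or a number of a turn 0.125, either way. A call with a gripper value outside its range is refused whole. The fingers move at their own pace and stop on an object; "force" is the grip in N (left out, the last holds). Time passes only in rows, so rows that do not move let the fingers close. It gives the time, the measured TCP pose, the force and the opening at its end, in the units of the state.
- telemetry.get_obs(): the state, without advancing time (a new reading comes with each control period).
- eyes.camera(name): name is "side" or "top" or "wrist"; returns (picture, depth): 384x512x3 uint8, blue, green, red; 384x512 float32, m along the optical axis (not along the pixel's ray), 0 where there is no reading.
- eyes.calibration(name): a dict with "fx", "fy", "cx", "cy" (pixels), "distortion" ([k1, k2, p1, p2, k3] as OpenCV has them; the pictures are not rectified), "rvec" (rotation vector, rad) and "tvec" (3), from world to camera coordinates, as OpenCV has them. Camera axes: x right, y down, z forward; pixel columns grow to the right and rows downward; lengths in m; the calibration is good to about 2 mm. A picture is of the moment at which its call begins: read the wrist's pose just before it. calibration takes no time and is no camera call; for the wrist camera it gives the pose at the moment of the call.
- order.hand_in(): hands the job in, once; it reports no verdict.
The state is a dict: "clock": time; "joint_pos": joint angles; "joint_velocities": joint speeds; "tau": joint torques, N m; "position": TCP position; "ee_rot": TCP orientation; "ft_force": force on the tool from outside, world axes, zero at the start; "torque": the same for the moment, N m; "grip_width": opening from 0.0 (shut) to 1.0 (fully open).
Only numpy, scipy, OpenCV 4.12 (cv2) and the standard library are available. Lean on these libraries where they do the work, as an engineer would, in place of code of your own. Each camera call takes 0.05 s, during which the arm holds its last target. There are 200 camera calls.

## Task

The two tablet-counting spatulas have dried in the white drip stand. Take them out and hang each by the eye in its head on a steel peg: the longer spatula on the taller stand and the shorter one on the lower stand, with the peg's ball end right through the eye, so that both hang freely and at rest. Leave the other things on the worktop where they are.

Things in the scene. Friction and masses are not known exactly. Their poses are not given: they have to be found in the camera images.
- long_spatula: longer counting spatula: 200 mm long, upright in a drip stand slot, blade down. Steel blade 36 mm wide, 85 mm high, 6 mm thick; black handle 26 mm wide, 12 mm thick; head 38 mm wide (y), 48 mm high, 14 mm thick (x) with a round 22 mm eye at its centre. Origin: centre of its bottom edge; z up the tool, y across its width, x through its thickness (the eye's axis). About 0.1 kg
- long_spatula_eye (a point): centre of the longer spatula's 22 mm eye, 176 mm above its bottom edge and 24 mm below its top edge; axes as the spatula's
- short_spatula: shorter counting spatula: 140 mm long, upright in a drip stand slot, blade down. Steel blade 52 mm wide, 55 mm high, 6 mm thick; black handle 26 mm wide, 12 mm thick; head 38 mm wide (y), 48 mm high, 14 mm thick (x) with a round 22 mm eye at its centre. Origin: centre of its bottom edge; z up the tool, y across its width, x through its thickness (the eye's axis). About 0.1 kg
- short_spatula_eye (a point): centre of the shorter spatula's 22 mm eye, 116 mm above its bottom edge and 24 mm below its top edge; axes as the spatula's
- drip_stand: fixed white block, 76 (x) x 202 (y) x 53 (z) mm, with two slots 110 mm apart along its y, each 8.5 mm (x) by 57 mm (y) and 45 mm deep (slot floor 8 mm above the worktop). The spatulas stand in them, one in each, in either order. Left of it, on the way to the peg stands, a drawer cabinet 0.2 m high stands at y -0.2 to 0.08, drawer fronts out to x = 0.48. Its origin is the centre of its underside.
- tall_stand: fixed steel peg stand: base plate 70 mm wide, 8 mm thick, reaching 80 mm in -x and 30 mm in +x of the post; round post 12 mm thick, 224 mm high; one level peg along its -x, axis 215 mm above the worktop, 8 mm thick, with a 13 mm ball at the end, centred 65 mm from the post axis. Origin: post axis at the worktop.
- tall_stand_peg (a point): point on the taller stand's peg axis, 35 mm from the post's axis and 30 mm behind the ball's centre, 215 mm above the worktop; its x axis points along the peg towards the post, z up
- low_stand: fixed peg stand, as the taller one but the post 174 mm high and the peg's axis 165 mm above the worktop. Origin: on the post's axis at the worktop. The two stands may have changed places.
- low_stand_peg (a point): point on the lower stand's peg axis, 35 mm from the post's axis and 30 mm behind the ball's centre, 165 mm above the worktop; its x axis points along the peg towards the post, z up
- pill_jar_1: pill jar, 47 mm across, 76 mm high, bystander at the back left. Its origin is the centre of its underside.
- pill_jar_2: pill jar, 47 mm across, 76 mm high, bystander at the back left. Its origin is the centre of its underside.
- carton_e: medicine carton, 47x61x76 mm, bystander behind the peg stands. Its origin is the centre of its underside.
- tape_roll: roll of brown tape lying flat, 96 mm across, 48 mm high, bystander in the middle. Its origin is the centre of its underside.
- calculator: pocket calculator, 118x72x18 mm, bystander at the front. Its origin is the centre of its underside.
- pen_marker: marker pen lying at the front left, 135 mm long, 16 mm thick, bystander. Its origin is the centre of its underside.
- rubber_stamp: wooden hand stamp, 25x52x69 mm, bystander at the right. Its origin is the centre of its underside.
- stamp_pad: ink pad, 84x114x16 mm, bystander at the right. Its origin is the centre of its underside.

How it is judged:
At the end, for the whole second after the job is handed in: Longer spatula on the taller peg, shorter on the lower: each eye centre within 27 mm along the peg of the peg point, 9 mm sideways of its axis, 0 to 12 mm below it; face across the peg within 0.6 rad, upright within 0.3 rad, at rest (under 0.05 m/s, 0.6 rad/s) (x of long_spatula_eye in the frame of tall_stand_peg between -0.027 and 0.027 m and y of long_spatula_eye in the frame of tall_stand_peg between -0.009 and 0.009 m and z of long_spatula_eye in the frame of tall_stand_peg between -0.012 and 0 m and angle between the x axis of long_spatula and the x axis of tall_stand_peg, either way round below 0.6 rad and angle between each of long_spatula, short_spatula's own z axis and vertical below 0.3 rad and linear speed of each of long_spatula, short_spatula below 0.05 m/s and angular speed of each of long_spatula, short_spatula below 0.6 rad/s and x of short_spatula_eye in the frame of low_stand_peg between -0.027 and 0.027 m and y of short_spatula_eye in the frame of low_stand_peg between -0.009 and 0.009 m and z of short_spatula_eye in the frame of low_stand_peg between -0.012 and 0 m and angle between the x axis of short_spatula and the x axis of low_stand_peg, either way round below 0.6 rad); the robot touches nothing.
It fails at once if one of the other loose things on the worktop is displaced by more than 30 mm (distance of any of pill_jar_1, pill_jar_2, carton_e, tape_roll, calculator, pen_marker, rubber_stamp, stamp_pad from where it was at the start of the episode above 0.03 m).
It also fails if it takes over 72 s, if anything falls off the work surface, if the arm or the gripper's body presses on something with over 40 N, if the wrist force passes 120 N, or if a joint passes its speed limit or range.

## Working session

There is one attempt and no reset: what is moved stays moved. The work goes in short steps, Python scripts to look and compute and a tool call to move; the robot and the scene stay as the last step left them, time stands still between calls to the robot, and variables do not carry over. Pictures are saved under pics/ and viewed, about 8 in all and at most 12, crops included, and the job is handed in when it is done.

Besides the shell and the picture viewer there is one more tool, called after "Call:" as name(argument=value, ...), one argument or row to a line, values as JSON. servo_tool: Moves the arm, as the interface text tells. Its arguments: {"type":"object","properties":{"deltas":{"type":"array"},"force":{"type":"number"}},"required":["deltas"]}

```bash
mkdir -p pics
cat > h.py <<'E'
import numpy as np, cv2
from workcell import telemetry, eyes, order
from scipy.spatial.transform import Rotation as R
def grab(n,fn=None):
    c=eyes.calibration(n); p,d=eyes.camera(n)
    if fn: cv2.imwrite('pics/'+fn,p)
    np.savez('%s.npz'%n,p=p,d=d,**{k:np.array(v) for k,v in c.items()})
    return p,d,c
def load(n):
    z=np.load('%s.npz'%n); return z['p'],z['d'],z
def world(uv,dep,c):
    K=np.array([[c['fx'],0,c['cx']],[0,c['fy'],c['cy']],[0,0,1]],float)
    q=cv2.undistortPoints(np.array(uv,float).reshape(-1,1,2),K,np.array(c['distortion'],float)).reshape(-1,2)
    X=np.c_[q,np.ones(len(q))]*np.array(dep).reshape(-1,1)
    M=R.from_rotvec(np.array(c['rvec']).ravel()).as_matrix()
    return (X-np.array(c['tvec']).ravel())@M
def cloud(n):
    p,d,c=load(n); v,u=np.nonzero(d>0)
    return world(np.c_[u,v],d[v,u],c),p[v,u],np.c_[u,v]
def pix(P,c):
    K=np.array([[c['fx'],0,c['cx']],[0,c['fy'],c['cy']],[0,0,1]],float)
    return cv2.projectPoints(np.array(P,float).reshape(-1,3),np.array(c['rvec'],float),np.array(c['tvec'],float),K,np.array(c['distortion'],float))[0].reshape(-1,2)
E
python3 - <<'E'
from h import *
o=telemetry.get_obs(); print(o)
ims=[grab(n)[0] for n in('side','top','wrist')]
for n in('side','top','wrist'):
    c=eyes.calibration(n); M=R.from_rotvec(np.array(c['rvec']).ravel()).as_matrix(); print(n,-M.T@np.array(c['tvec']).ravel(),M[2])
cv2.imwrite('pics/a.png',cv2.resize(ims[0],(800,600)));cv2.imwrite('pics/b.png',cv2.resize(ims[1],(800,600)))
E
```

```text
{'clock': 0.0, 'joint_pos': array([ 1.10140294,  0.33286994, -0.06468957,  1.46092431,  0.02157711,
        1.34989162, -0.08850776]), 'joint_velocities': array([ 0.00042897,  0.00060767, -0.00220044, -0.00111825,  0.00057701,
        0.00217753, -0.00113545]), 'tau': array([-1.84342211e-04, -6.25455594e+01,  4.91713244e-02, -3.91600120e+01,
        1.62637507e-02,  9.90250090e-03,  1.00482580e-04]), 'position': array([ 0.269866  , -0.56328067,  0.19902525]), 'ee_rot': array([ 8.46189518e-01, -5.32881611e-01, -6.03610213e-04, -3.53382450e-04]), 'ft_force': array([-0.16718664, -0.19342894,  0.02766452]), 'torque': array([-0.0009606 , -0.02347266,  0.02210587]), 'grip_width': 1.0000492574016853}
side [0.67512219 0.77631718 1.08700783] [-0.13389511 -0.67218539 -0.72817505]
top [ 0.37361813 -0.0757249   1.5131609 ] [ 9.60809852e-02  8.25912943e-04 -9.95373177e-01]
wrist [ 0.34578175 -0.52809979  0.37466661] [-0.29431854 -0.14005587 -0.94538931]
```

View pics/a.png

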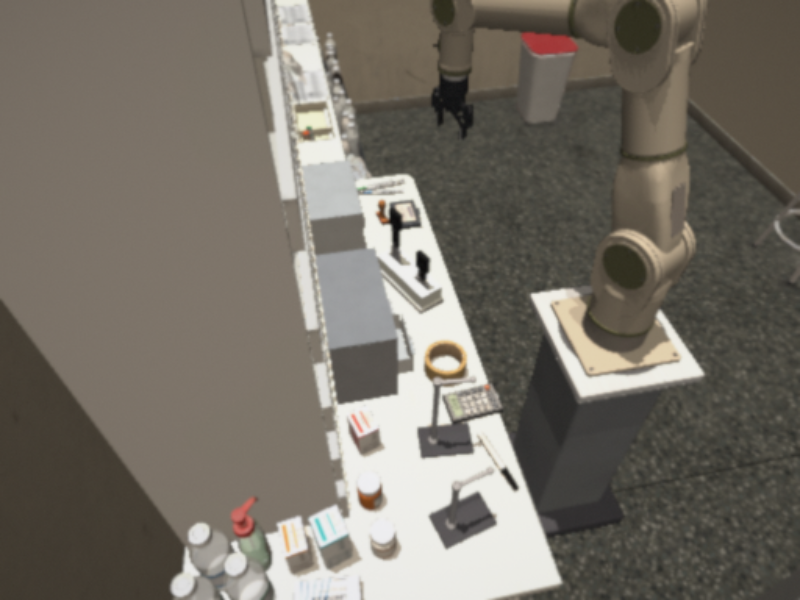

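View pics/b.png

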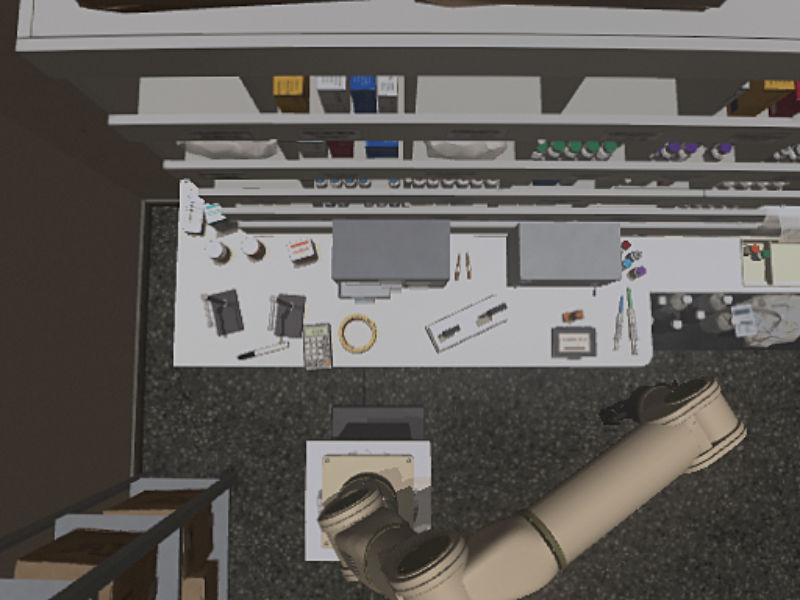

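Side view: the long spatula is the far one at (396,228) and the short one the near one at (422,265). The stand at (435,410) looks taller, the one at (455,495) lower. In the top view the drip stand is at (467,323) and the stands at (285,315) and (222,312). Next I'll measure from the point clouds.

Run:
```python
from h import *
A=[];C=[]
for n in('top','side'):
    P,c,uv=cloud(n)
    s=(P[:,0]>.33)&(P[:,0]<.75)&(P[:,1]>-.5)&(P[:,1]<.5)&(P[:,2]>-.02)&(P[:,2]<.3)
    P=P[s];c=c[s].astype(int)
    print(n,'table z',np.median(P[(abs(P[:,2])<.015)][:,2]))
    d=P[(P[:,1]<-.05)&(P[:,1]>-.42)&(P[:,0]<.56)&(P[:,0]>.35)]
    t=d[(abs(d[:,2]-.053)<.008)]
    print('drip',len(t),cv2.minAreaRect((t[:,:2]).astype(np.float32)), np.median(t[:,2]))
    h=d[d[:,2]>.075]
    if len(h):
        km=cv2.kmeans(h[:,:2].astype(np.float32),2,None,(3,50,1e-6),5,cv2.KMEANS_PP_CENTERS)
        for k in range(2):
            q=h[km[1].ravel()==k]; print(' spat',len(q),q.mean(0),q.min(0),q.max(0)); tt=q[q[:,2]>q[:,2].max()-.012]; print('   top',len(tt),tt.mean(0),cv2.minAreaRect(tt[:,:2].astype(np.float32)))
    d=P[(P[:,1]>.1)&(P[:,0]<.56)]
    # stands
    for lo,hi in((.15,.185),(.20,.24)):
        q=d[(d[:,2]>lo)&(d[:,2]<hi)]; print(' band',lo,len(q)); 
        if len(q): print(np.round(q[::max(1,len(q)//25)],3).tolist())
```

```text
top table z 0.0003062160334567614
drip 704 ((0.46512481570243835, -0.23914815485477448), (0.16610081493854523, 0.2998200058937073), 3.615347146987915) 0.052563503587900615
 spat 214 [ 0.52685062 -0.36086045  0.16235065] [ 0.45690062 -0.41956166  0.08087976] [ 0.55992562 -0.28083771  0.21385036]
   top 45 [ 0.47024014 -0.30095552  0.20772364] ((0.47026726603507996, -0.30099236965179443), (0.012567302212119102, 0.03755241632461548), 26.34941291809082)
 spat 491 [ 0.53175234 -0.12601936  0.16466188] [ 0.4105581  -0.21962016  0.07565655] [ 0.55883639 -0.05046426  0.20667263]
   top 235 [ 0.5490579  -0.12010962  0.20016795] ((0.5490049123764038, -0.12091811001300812), (0.019229386001825333, 0.13907285034656525), 0.0841466560959816)
 band 0.15 72
[[0.506, 0.378, 0.173], [0.503, 0.381, 0.174], [0.503, 0.373, 0.174], [0.504, 0.369, 0.164], [0.499, 0.377, 0.173], [0.499, 0.37, 0.172], [0.496, 0.383, 0.166], [0.495, 0.373, 0.174], [0.496, 0.369, 0.164], [0.495, 0.201, 0.18], [0.492, 0.373, 0.174], [0.494, 0.373, 0.151], [0.489, 0.376, 0.164], [0.488, 0.199, 0.185], [0.49, 0.198, 0.157], [0.485
[... 2508 characters left out ...]
, 0.173], [0.502, 0.383, 0.174], [0.499, 0.382, 0.165]]
 band 0.2 109
[[0.495, 0.193, 0.221], [0.429, 0.208, 0.223], [0.49, 0.198, 0.222], [0.451, 0.205, 0.22], [0.44, 0.208, 0.22], [0.428, 0.208, 0.218], [0.497, 0.203, 0.226], [0.485, 0.201, 0.218], [0.474, 0.204, 0.22], [0.463, 0.206, 0.219], [0.451, 0.207, 0.218], [0.439, 0.208, 0.215], [0.429, 0.212, 0.219], [0.497, 0.205, 0.223], [0.485, 0.204, 0.218], [0.475, 0.208, 0.22], [0.463, 0.209, 0.219], [0.452, 0.209, 0.216], [0.44, 0.21, 0.214], [0.43, 0.214, 0.217], [0.498, 0.208, 0.222], [0.486, 0.207, 0.218], [0.475, 0.209, 0.218], [0.502, 0.202, 0.211], [0.493, 0.21, 0.22], [0.497, 0.213, 0.22], [0.495, 0.208, 0.207], [0.491, 0.207, 0.2]]
```

Run:
```python
from h import *
for n in('top','side'):
    P,c,uv=cloud(n)
    def box(x,y,z): return P[(P[:,0]>x[0])&(P[:,0]<x[1])&(P[:,1]>y[0])&(P[:,1]<y[1])&(P[:,2]>z[0])&(P[:,2]<z[1])]
    for nm,x,y,z in(('long',(.43,.51),(-.34,-.26),(.195,.225)),('short',(.38,.46),(-.245,-.16),(.135,.165)),('shead',(.38,.46),(-.245,-.16),(.1,.165)),('lhead',(.43,.51),(-.34,-.26),(.16,.225))):
        q=box(x,y,z); 
        if len(q)>5: print(n,nm,len(q),q[:,2].max(),cv2.minAreaRect(q[:,:2].astype(np.float32)),q.mean(0))
    for nm,y,z,xp in(('tall',(.15,.26),(.205,.224),(.437,.482)),('low',(.31,.43),(.155,.174),(.446,.486))):
        q=box(xp,y,z); f=cv2.fitLine(q[:,:2].astype(np.float32),cv2.DIST_HUBER,0,.001,.001).ravel()
        b=f[2:]-f[:2]/f[0]*(f[2]-.46); print(n,nm,len(q),'yaw',np.arctan(f[1]/f[0]),'y at x=.46',b[1],'zmax',q[:,2].max(),np.median(q[:,2]))
        q=box((.40,.55),y,z); print('   xmin',q[:,0].min(),'ballpts',q[q[:,0]<q[:,0].min()+.013].mean(0))
        q=box((.46,.55),y,(.03,z[0]-.015)); print('   post',len(q), q.mean(0) if len(q) else 0, q.min(0),q.max(0))
    print('over path max z', [ (round(yy,2), box((.30,.47),(yy,yy+.05),(.0,.4))[:,2].max().round(3)) for yy in np.arange(-.15,.45,.05)])
```

```text
top long 46 0.21385035901162605 ((0.4700061082839966, -0.3004651665687561), (0.012567302212119102, 0.038729097694158554), 26.34941291809082) [ 0.46998477 -0.30059905  0.20758891]
top short 43 0.15523484962345185 ((0.42337536811828613, -0.20094247162342072), (0.013090504333376884, 0.03776078671216965), 26.3798885345459) [ 0.42368984 -0.20128375  0.14726951]
top shead 46 0.15523484962345185 ((0.4233347177505493, -0.20086051523685455), (0.013090504333376884, 0.037943750619888306), 26.3798885345459) [ 0.42313243 -0.20014388  0.14526694]
top lhead 52 0.21385035901162605 ((0.4700061082839966, -0.3004651665687561), (0.012567302212119102, 0.038729097694158554), 26.34941291809082) [ 0.46915998 -0.29858875  0.20444541]
top tall 30 yaw -0.09484103 y at x=.46 0.20726782 zmax 0.22270845863831165 0.21793464581012312
   xmin 0.4216207669075097 ballpts [0.42679633 0.21009889 0.21936819]
   post 25 [0.48930854 0.20016872 0.12222392] [0.48524516 0.19780477 0.0448485 ] [0.49514247 0.20572752 0.1881991 ]
top low 26 yaw 0.1998066 y at x=.46 0.36630604 zmax 0.17315226611843407 0.16772711326024406
   xmin 
[... 1716 characters left out ...]
7264073993013107 0.1690894371436989
   xmin 0.435196736371218 ballpts [0.4414956  0.36197999 0.17007605]
   post 78 [0.50465463 0.37894058 0.08501065] [0.49717833 0.37262702 0.03095386] [0.50915093 0.38359705 0.13891611]
over path max z [(np.float64(-0.15), np.float64(0.043)), (np.float64(-0.1), np.float64(0.007)), (np.float64(-0.05), np.float64(0.052)), (np.float64(0.0), np.float64(0.051)), (np.float64(0.05), np.float64(0.053)), (np.float64(0.1), np.float64(0.023)), (np.float64(0.15), np.float64(0.023)), (np.float64(0.2), np.float64(0.223)), (np.float64(0.25), np.float64(0.023)), (np.float64(0.3), np.float64(0.02)), (np.float64(0.35), np.float64(0.174)), (np.float64(0.4), np.float64(0.01))]
```

Call:
servo_tool(
  deltas=[
    [[0,0,-3.5],0,8.5],
    [[0,0,-3.5],0,8.5],
    [[-1.5,-2.9,0],0,8.5],
    [[-1.5,-2.9,0],0,8.5],
    [[-1.5,-2.9,0],0,8.5],
    [[-1.5,-2.9,0],0,8.5],
    [[-1.5,-2.9,0],0,8.5],
    [[-1.5,-2.9,0],0,8.5],
    [[-1.5,-2.9,0],0,8.5],
    [[-1.5,-2.9,0],0,8.5],
    [[0,0,0],0,8.5],
  ],
)

```text
clock: 1.07
position: [0.4307, -0.3461, 0.2686]
ee_rot: [0.844, -0.536, -0.004, -0.001]
ft_force: [-0.3, 1.2, 0.3]
grip_width: 0.996
```

Call:
servo_tool(
  deltas=[
    [[-1.2,-2.8,0],0,8.5],
    [[-1.1,-2.8,0],0,8.5],
    [[0,0,0],0,8.5],
    [[0,0,0],0,8.5],
  ],
)

```text
clock: 1.4
position: [0.4733, -0.2978, 0.2678]
ee_rot: [0.845, -0.534, -0.005, -0.001]
ft_force: [0.0, -0.5, 0.2]
grip_width: 0.994
```

```bash
cat >> h.py <<'E'
def go(target,yaw=None):
    "tool-frame deltas (cm) to world target; yaw = wanted world angle of tool x"
    o=telemetry.get_obs(); M=R.from_quat(o['ee_rot']).as_matrix()
    a=np.arctan2(M[1,0],M[0,0]); print('t',o['clock'],'pos',o['position'].round(4),'xang',a.round(4),'tilt',M[:,2].round(4),'f',o['ft_force'].round(1),'grip',round(o['grip_width'],3))
    print('delta cm',(M.T@(np.array(target)-o['position'])*100).round(2), None if yaw is None else 'turn %.3f'%-(yaw-a))
E
python3 - <<'E'
from h import *
p,d,c=grab('wrist'); cv2.imwrite('pics/c.png',cv2.resize(p,(640,480)))
go((.472,-.301,.165),-1.110)
P,c,uv=cloud('wrist')
for z0,z1 in((.2,.225),(.185,.225),(.14,.165)):
    q=P[(P[:,2]>z0)&(P[:,2]<z1)&(P[:,0]>.36)&(P[:,0]<.53)&(P[:,1]>-.36)&(P[:,1]<-.15)]
    if len(q)>5: print(z0,len(q),q.mean(0),cv2.minAreaRect(q[:,:2].astype(np.float32)))
E
```

```text
t 1.45 pos [ 0.4735 -0.2973  0.2677] xang -1.1269 tilt [-0.0064  0.0074 -1.    ] f [ 0.9  1.3 -0. ] grip 0.993
delta cm [ 0.36  0.27 10.27] turn -0.017
0.2 853 [ 0.47483556 -0.30273614  0.20846865] ((0.473690390586853, -0.303226500749588), (0.015073005110025406, 0.03717248886823654), 25.346860885620117)
0.185 992 [ 0.47553677 -0.30234583  0.20643062] ((0.4736957848072052, -0.3032015562057495), (0.015137823298573494, 0.037174418568611145), 25.1742000579834)
0.14 700 [ 0.43911234 -0.22441496  0.14928378] ((0.45095396041870117, -0.25275301933288574), (0.014209672808647156, 0.14710955321788788), 25.733015060424805)
```

View pics/c.png

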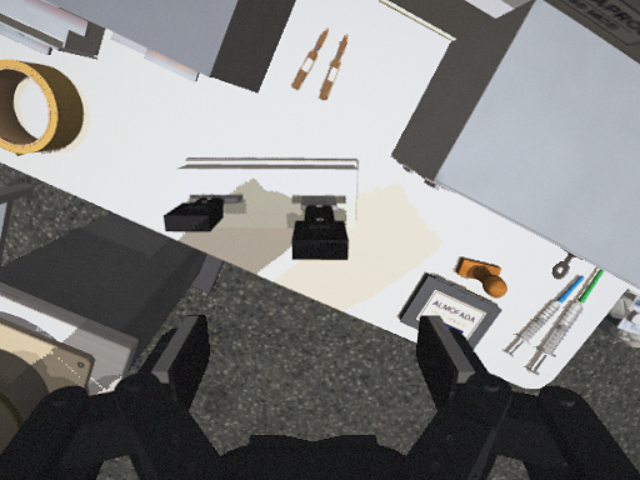

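Wrist view: the long head at (320,240) lies centred between the fingers (205 to 425) and square to them. Going down to grip.

Call:
servo_tool(
  deltas=[
    [[0.4,0.2,1.0],0,8.5],
    [[0,0,2.5],0,8.5],
    [[0,0,2.5],0,8.5],
    [[0,0,2.2],0,8.5],
    [[0,0,1.9],0,8.5],
    [[0,0,0],0,8.5],
  ],
)

```text
clock: 1.95
position: [0.468, -0.3091, 0.1601]
ee_rot: [0.843, -0.538, -0.004, -0.0]
ft_force: [-0.1, 0.8, -0.4]
grip_width: 0.994
```

```bash
python3 -c "
from h import *
go((.473,-.302,.165),-1.125)"
```

```text
t 1.95 pos [ 0.468  -0.3091  0.1601] xang -1.1361 tilt [-0.0066  0.0046 -1.    ] f [-0.1  0.8 -0.4] grip 0.994
delta cm [-0.44 -0.76 -0.49] turn -0.011
```

Call:
servo_tool(
  deltas=[
    [[-0.4,-0.7,-0.5],-0.01,8.5],
    [[0,0,0],0,8.5],
    [[0,0,0],0,8.5],
  ],
)

```text
clock: 2.2
position: [0.4712, -0.3046, 0.1658]
ee_rot: [0.845, -0.535, -0.005, 0.0]
ft_force: [-0.2, 0.0, -0.6]
grip_width: 0.993
```

```bash
python3 -c "
from h import *
go((.473,-.302,.165),-1.125)"
```

```text
t 2.2 pos [ 0.4712 -0.3046  0.1658] xang -1.1292 tilt [-0.008   0.0047 -1.    ] f [-0.2  0.  -0.6] grip 0.993
delta cm [-0.16 -0.27  0.08] turn -0.004
```

Call:
servo_tool(
  deltas=[
    [[-0.2,-0.3,0],0,8.5],
    [[0,0,0],0,3],
    [[0,0,0],0,3],
    [[0,0,0],0,3],
    [[0,0,0],0,3],
    [[0,0,0],0,3],
    [[0,0,0],0,3],
    [[0,0,0],0,3],
    [[0,0,0],0,3],
  ],
  force=50,
)

```text
clock: 2.95
position: [0.4755, -0.3023, 0.1705]
ee_rot: [0.845, -0.535, -0.001, 0.0]
ft_force: [0.8, 0.6, 0.8]
grip_width: 0.422
```

```bash
python3 -c "
from h import *
go((.473,-.302,.165),-1.125)"
```

```text
t 2.95 pos [ 0.4755 -0.3023  0.1705] xang -1.1287 tilt [-1.7e-03  6.0e-04 -1.0e+00] f [0.8 0.6 0.8] grip 0.422
delta cm [-0.14  0.21  0.55] turn -0.004
```

Call:
servo_tool(
  deltas=[
    [[0,0,-1],0,3],
    [[0,0,-2],0,3],
    [[0,0,-2],0,3],
    [[0,0,-2],0,3],
    [[0,0,-2],0,3],
    [[0,0,-2],0,3],
    [[0,0,0],0,3],
  ],
)

```text
clock: 3.53
position: [0.474, -0.3016, 0.2868]
ee_rot: [0.845, -0.535, -0.003, 0.0]
ft_force: [0.5, -1.7, 0.1]
grip_width: 0.415
```

```bash
python3 -c "
from h import *
go((.37,.20,.285),-1.57-.085)
o=telemetry.get_obs();print(o['joint_pos'].round(2))
for n in ('side','wrist'): grab(n)
P,c,uv=cloud('side')
q=P[(P[:,0]>.42)&(P[:,0]<.53)&(P[:,1]>-.37)&(P[:,1]<-.25)&(P[:,2]>.06)]
z=q[:,2]; print(z.min(), [(round(a,3),((z>=a)&(z<a+.01)).sum()) for a in np.arange(.06,.36,.01)])
p,d,c=load('side'); u=pix([.4755,-.302,.23],c)[0].astype(int); print(u)
cr=p[max(u[1]-70,0):u[1]+70,u[0]-90:u[0]+90]; cr2=load('wrist')[0]
cv2.imwrite('pics/d.png',np.hstack([cv2.resize(cr,None,fx=3,fy=3,interpolation=2)[:,:400],cv2.resize(cr2,(400,300+120))[:min(420,cr.shape[0]*3)]]))
"
```

```text
t 3.5333 pos [ 0.474  -0.3016  0.2868] xang -1.1287 tilt [-0.0058  0.0033 -1.    ] f [ 0.5 -1.7  0.1] grip 0.415
delta cm [-49.78 -12.07   0.41] turn 0.526
[ 0.73  0.18 -0.28  1.47  0.05  1.5  -0.68]
0.12558210411483206 [(np.float64(0.06), np.int64(0)), (np.float64(0.07), np.int64(0)), (np.float64(0.08), np.int64(0)), (np.float64(0.09), np.int64(0)), (np.float64(0.1), np.int64(0)), (np.float64(0.11), np.int64(0)), (np.float64(0.12), np.int64(4)), (np.float64(0.13), np.int64(13)), (np.float64(0.14), np.int64(11)), (np.float64(0.15), np.int64(12)), (np.float64(0.16), np.int64(13)), (np.float64(0.17), np.int64(10)), (np.float64(0.18), np.int64(17)), (np.float64(0.19), np.int64(12)), (np.float64(0.2), np.int64(11)), (np.float64(0.21), np.int64(11)), (np.float64(0.22), np.int64(10)), (np.float64(0.23), np.int64(12)), (np.float64(0.24), np.int64(13)), (np.float64(0.25), np.int64(12)), (np.float64(0.26), np.int64(11)), (np.float64(0.27), np.int64(16)), (np.float64(0.28), np.int64(23)), (np.float64(0.29), np.int64(22)), (np.float64(0.3), np.int64(18)), (np.float64(0.31), np.int64(16)), (np.float64(0.32), np.int64(33)), (np.float64(0.33), np.int64(31)), (np.float64(0.34), np.int64(32)), (np.float64(0.35), np.int64(28))]
[252 130]
```

View pics/d.png

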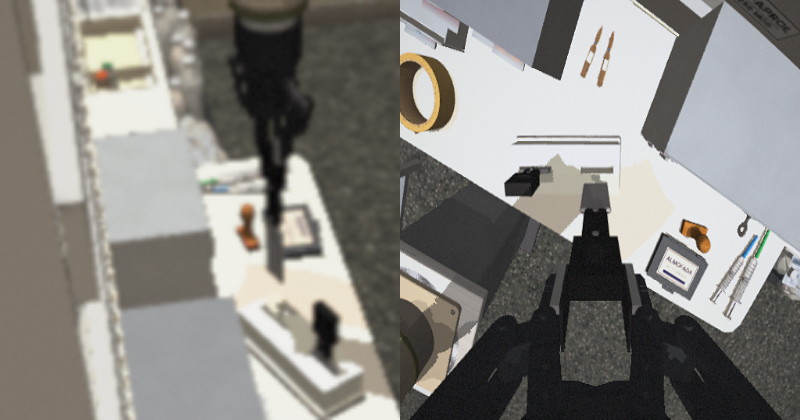

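Crop: the long spatula is in the gripper, hanging straight down and centred (wrist view, handle at (597,230)). Its eye is about 15 mm above the TCP. I'll raise it and carry it past the cabinet.

Call:
servo_tool(
  deltas=[
    [[0,0,-2.5],0,3],
    [[0,0,-2.5],0,3],
    [[-3.1,0.9,0],0,3],
    [[-3.1,0.9,0],0,3],
    [[-3.1,0.9,0],0,3],
    [[-2.8,-1.1,0],0,3],
    [[-3.3,-1.3,0],0,3],
    [[-3.3,-1.3,0],0,3],
    [[-3.3,-1.3,0],0,3],
    [[-3.3,-1.3,0],0,3],
    [[-3.3,-1.3,0],0,3],
  ],
)

```text
clock: 4.55
position: [0.3866, -0.0178, 0.325]
ee_rot: [0.841, -0.541, -0.017, 0.002]
ft_force: [1.2, -1.2, -1.2]
grip_width: 0.416
```

```bash
python3 -c "
from h import *
go((.385,.20,.30),-1.57-.085)"
```

```text
t 4.55 pos [ 0.3866 -0.0178  0.325 ] xang -1.1447 tilt [-0.0309  0.0144 -0.9994] f [ 1.2 -1.2 -1.2] grip 0.416
delta cm [-19.82  -8.92   2.82] turn 0.510
```

Call:
servo_tool(
  deltas=[
    [[0,0,0],0.1,3],
    [[0,0,0],0.1,3],
    [[0,0,0],0.1,3],
    [[0,0,0],0.1,3],
    [[0,0,0],0.1,3],
    [[0,0,0],0,3],
  ],
)

```text
clock: 5.05
position: [0.3827, -0.0078, 0.3199]
ee_rot: [-0.678, 0.735, 0.018, -0.01]
ft_force: [-0.7, 0.2, -1.3]
grip_width: 0.415
```

```bash
python3 -c "
from h import *
go((.385,.20,.30),-1.57-.085)"
```

```text
t 5.05 pos [ 0.3827 -0.0078  0.3199] xang -1.6527 tilt [-0.0391  0.0136 -0.9991] f [-0.7  0.2 -1.3] grip 0.415
delta cm [-20.71   1.38   2.27] turn 0.002
```

Call:
servo_tool(
  deltas=[
    [[-2.3,0.1,0],0,3],
    [[-2.3,0.1,0],0,3],
    [[-2.3,0.1,0],0,3],
    [[-2.3,0.1,0],0,3],
    [[-2.3,0.1,0],0,3],
    [[-2.3,0.1,0],0,3],
    [[-2.3,0.1,0],0,3],
    [[-2.3,0.1,0],0,3],
    [[-1.5,0.1,0],0,3],
    [[0,0,0],0,3],
    [[0,0,0],0,3],
  ],
)

```text
clock: 5.97
position: [0.3836, 0.1971, 0.3146]
ee_rot: [-0.689, 0.724, 0.023, -0.014]
ft_force: [0.2, -0.2, -0.4]
grip_width: 0.42
```

```bash
python3 -c "
from h import *
go((.385,.212,.20),-1.57-.085)"
```

```text
t 5.9667 pos [0.3836 0.1971 0.3146] xang -1.62 tilt [-0.0521  0.0138 -0.9985] f [ 0.2 -0.2 -0.4] grip 0.42
delta cm [-1.36 -0.67 11.46] turn 0.035
```

Call:
servo_tool(
  deltas=[
    [[-1.3,-0.6,0.5],0.035,3],
    [[0,0,2.2],0,3],
    [[0,0,2.2],0,3],
    [[0,0,2.2],0,3],
    [[0,0,2.2],0,3],
    [[0,0,1.0],0,3],
    [[0,0,0],0,3],
    [[0,0,0],0,3],
  ],
)

```text
clock: 6.63
position: [0.3857, 0.2038, 0.2054]
ee_rot: [-0.678, 0.734, 0.022, -0.017]
ft_force: [1.0, -0.3, -0.5]
grip_width: 0.415
```

```bash
python3 -c "
from h import *
go((.385,.2135,.20),-1.57-.085)
p,d,c=grab('side');P,cc,uv=cloud('side')
q=P[(P[:,0]>.33)&(P[:,0]<.415)&(P[:,1]>.17)&(P[:,1]<.26)&(P[:,2]>.012)&(P[:,2]<.2)]
print(len(q),q[:,2].min()); b=q[q[:,2]<.11]; print('blade',b.mean(0),b[:,1].min(),b[:,1].max())
u=pix([.40,.212,.2],c)[0].astype(int); print(u)
cv2.imwrite('pics/e.png',cv2.resize(p[u[1]-50:u[1]+70,u[0]-80:u[0]+80],None,fx=5,fy=5,interpolation=2))
"
```

```text
t 6.6333 pos [0.3857 0.2038 0.2054] xang -1.6502 tilt [-0.0547  0.0104 -0.9984] f [ 1.  -0.3 -0.5] grip 0.415
delta cm [-0.96  0.12  0.56] turn 0.005
196 0.012213922607979433
blade [0.38483638 0.22227301 0.04603434] 0.18965509503197886 0.25982203774861257
[312 245]
```

View pics/e.png

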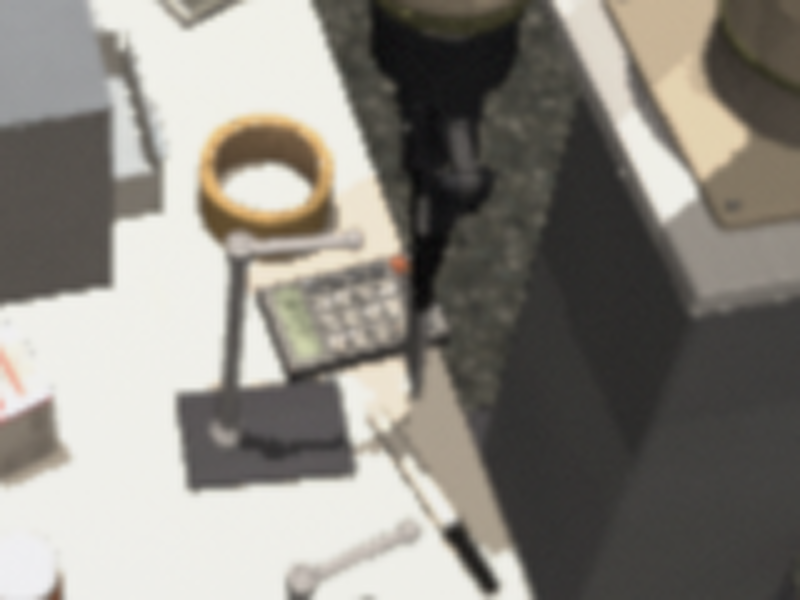

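Crop: the long spatula hangs edge-on to the camera with its lower end at (413,400), just in front of the tall stand's ball at (355,238). I'll compare that with the predicted position of its lower end.

```bash
python3 -c "
from h import *
p,d,c=load('side')
u=pix([.40,.212,.2],c)[0].astype(int)
def f(P): return ((pix(P,c)[0]-u+np.array([80,50]))*5+2).round(0)
T=np.array([.3857,.2038,.2054]);t=np.array([-.0547,.0104,-.9984]);y=np.array([0.08,1,0])
for off in (.009,.012,.015,.018,.021): 
  B=T+(.176-off)*t; print(off,f(B),f(B+.018*y),f(B-.018*y))
print('ball',f([.428,.210,.215]),'post top',f([.494,.204,.224]), 'low ball',f([.437,.36,.165]))
"
```

```text
0.009 [409. 382.] [415. 407.] [403. 358.]
0.012 [409. 380.] [416. 405.] [403. 355.]
0.015 [409. 377.] [416. 402.] [403. 353.]
0.018 [410. 375.] [416. 400.] [403. 350.]
0.021 [410. 372.] [416. 397.] [403. 348.]
ball [358. 242.] post top [243. 244.] low ball [414. 530.]
```

Call:
servo_tool(
  deltas=[
    [[-0.9,0.1,0.6],0,3],
    [[0,0,0],0,3],
    [[0,0,0],0,3],
  ],
)

```text
clock: 6.93
position: [0.3874, 0.2127, 0.2028]
ee_rot: [-0.678, 0.735, 0.021, -0.015]
ft_force: [0.8, 0.4, -0.7]
grip_width: 0.419
```

```bash
python3 -c "
from h import *
go((.385,.2135,.199),-1.57-.085)
go((.458,.2072,.199),-1.57-.085)"
```

```text
t 6.9333 pos [0.3874 0.2127 0.2028] xang -1.6512 tilt [-0.0505  0.0114 -0.9987] f [ 0.8  0.4 -0.7] grip 0.419
delta cm [-0.05  0.22  0.39] turn 0.004
t 6.9333 pos [0.3874 0.2127 0.2028] xang -1.6512 tilt [-0.0505  0.0114 -0.9987] f [ 0.8  0.4 -0.7] grip 0.419
delta cm [-0.01 -7.1   0.02] turn 0.004
```

Call:
servo_tool(
  deltas=[
    [[0,-0.7,0.5],0,3],
    [[0,-1.0,0],0,3],
    [[0,0,0],0,3],
  ],
)

```text
clock: 7.18
position: [0.4062, 0.211, 0.1998]
ee_rot: [-0.678, 0.735, 0.02, -0.013]
ft_force: [0.4, -0.2, -0.4]
grip_width: 0.417
```

```bash
python3 -c "
from h import *
go((.404,.2120,.199),-1.57-.085)
p,d,c=grab('top');u=pix([.43,.21,.21],c)[0].astype(int);q=pix([.428,.21,.215],c)[0]
w=grab('wrist')[0]
a=cv2.resize(p[u[1]-35:u[1]+35,u[0]-30:u[0]+30],(400,466),interpolation=2)
cv2.imwrite('pics/f.png',np.hstack([a,cv2.resize(w[:,106:406],(400,466))]))
"
```

```text
t 7.1833 pos [0.4062 0.211  0.1998] xang -1.6508 tilt [-0.0462  0.0113 -0.9989] f [ 0.4 -0.2 -0.4] grip 0.417
delta cm [-0.09  0.22  0.09] turn 0.004
```

View pics/f.png

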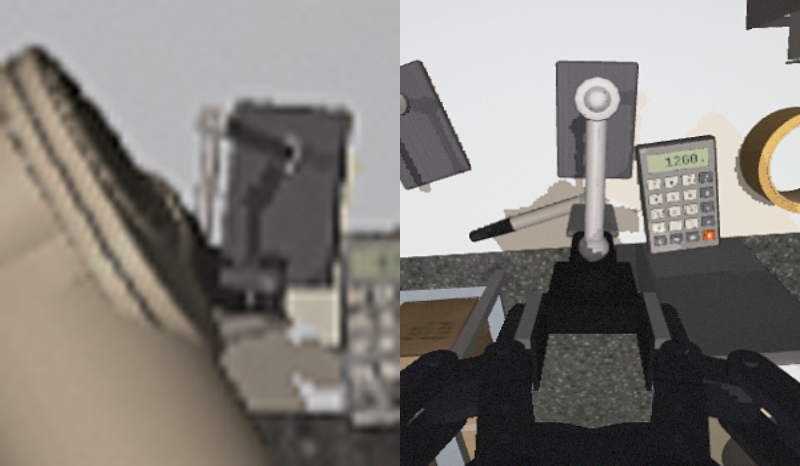

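The wrist view shows the ball at (594,245), centred on the held head (535 to 655), with the peg running straight away from it. I'll read the ball's offset in the tool frame from the wrist depth.

```bash
python3 -c "
from h import *
o=telemetry.get_obs();M=R.from_quat(o['ee_rot']).as_matrix()
P,c,uv=cloud('wrist')
T=(P-o['position'])@M*1000
def s(m,n):
  q=T[m];print(n,len(q),'mean',q.mean(0).round(1),'min',q.min(0).round(1),'max',q.max(0).round(1))
near=(abs(T[:,0])<40)&(T[:,2]>-60)&(T[:,2]<0)
s((P[:,2]>.2)&(P[:,2]<.24)&(P[:,0]>.418)&(P[:,0]<.436)&(abs(P[:,1]-.21)<.012),'ball')
for x in (.45,.465,.48): s((P[:,2]>.205)&(P[:,2]<.24)&(abs(P[:,0]-x)<.004)&(abs(P[:,1]-.21)<.02),'peg%g'%x)
h=(T[:,1]<12)&(T[:,1]>-14)&(abs(T[:,0])<30)&(T[:,2]<20)&(T[:,2]>-60);s(h,'head')
print(np.c_[T[h],P[h]*1000,uv[h]][::max(1,h.sum()//15)].round(0))
"
```

```text
ball 364 mean [  1.9 -26.  -22.4] min [ -4.5 -30.7 -25.3] max [  7.9 -19.2 -16.4]
peg0.45 218 mean [  2.1 -44.7 -21.9] min [ -1.6 -48.8 -24.3] max [  6.  -40.5 -19.4]
peg0.465 222 mean [  2.2 -59.7 -22.6] min [ -1.5 -63.7 -24.7] max [  5.9 -55.6 -18.7]
peg0.48 253 mean [  2.6 -74.8 -23.5] min [ -0.9 -78.9 -25.7] max [  6.2 -70.6 -20. ]
head 5423 mean [  0.6  -3.8 -31.1] min [-30.  -12.5 -60. ] max [30.  10.6 19.9]
[[ -7.  -5.  20. 410. 219. 180. 238. 210.]
 [ 19.  -6.   2. 409. 193. 197. 277. 219.]
 [-13.  -6.  -8. 412. 224. 208. 227. 226.]
 [-17.  -6. -17. 413. 228. 216. 219. 232.]
 [  6.   3.  -5. 401. 206. 205. 258. 237.]
 [ -1.  -6. -29. 412. 211. 229. 247. 242.]
 [-12.  -6. -34. 413. 222. 234. 226. 246.]
 [ 22. -11. -47. 416. 188. 245. 293. 249.]
 [-25.  -7. -44. 416. 235. 243. 199. 253.]
 [-21. -11. -53. 420. 231. 252. 203. 256.]
 [-25.  -8. -50. 417. 235. 249. 197. 259.]
 [-29.  -8. -53. 418. 240. 253. 186. 262.]
 [-17. -10. -59. 419. 227. 258. 211. 265.]
 [ 18.   4. -40. 401. 193. 240. 282. 268.]
 [ 13.   7. -39. 399. 198. 239. 273. 272.]
 [-17.   9. -58. 400. 228. 258. 213. 299.]]
```

```bash
python3 -c "
from h import *
o=telemetry.get_obs();M=R.from_quat(o['ee_rot']).as_matrix()
P,c,uv=cloud('wrist')
T=(P-o['position'])@M*1000
h=(T[:,1]<9)&(T[:,1]>-5)&(abs(T[:,0])<17.5)&(T[:,2]<-33)&(T[:,2]>-46);print(h.sum(),T[h].mean(0),np.percentile(T[h],[2,50,98],axis=0))
f=(T[:,1]<0)&(T[:,1]>-9)&(abs(T[:,0])<26)&(T[:,2]<-28)&(T[:,2]>-36)
print('front x hist',np.histogram(T[f][:,0],np.arange(-26,27,2)))
b=(T[:,2]>60)&(T[:,2]<110)&(abs(T[:,0])<40)&(abs(T[:,1])<30);print('blade',b.sum(),T[b].mean(0),np.percentile(T[b],[2,98],axis=0))
"
```

```text
1432 [ 3.35671743e-02  1.60437606e+00 -3.91290327e+01] [[-16.48795076  -4.72810689 -41.49045893]
 [  0.07938976   1.57706254 -39.05227991]
 [ 16.757364     8.17378438 -37.97172773]]
front x hist (array([ 0,  0,  0,  0, 16, 27, 29, 25, 27, 25, 24, 27, 23, 29, 29, 25, 25,
       28, 27, 25, 26, 25, 17,  0,  0,  0]), array([-26, -24, -22, -20, -18, -16, -14, -12, -10,  -8,  -6,  -4,  -2,
         0,   2,   4,   6,   8,  10,  12,  14,  16,  18,  20,  22,  24,
        26]))
blade 340 [ 0.82123359 -1.90741339 85.85097919] [[-15.72231188  -5.02602489  60.94055753]
 [ 18.67245232   2.24443535 108.94780072]]
```

Call:
servo_tool(
  deltas=[
    [[0.1,-0.6,-0.1],0,3],
    [[0,-0.6,0],0,3],
    [[0,-0.6,-0.05],0,3],
    [[0,-0.6,-0.05],0,3],
    [[0,-0.6,-0.05],0,3],
  ],
)

```text
clock: 7.7
position: [0.4362, 0.2078, 0.2021]
ee_rot: [-0.679, 0.734, 0.019, -0.013]
ft_force: [-0.2, -0.6, -1.7]
grip_width: 0.415
```

```bash
python3 -c "
from h import *
go((.458,.2065,.201),-1.57-.085)"
```

```text
t 7.7 pos [0.4362 0.2078 0.2021] xang -1.6488 tilt [-0.0449  0.0095 -0.9989] f [-0.2 -0.6 -1.7] grip 0.415
delta cm [-0.04 -2.19  0.02] turn 0.006
```

Call:
servo_tool(
  deltas=[
    [[0,-0.6,0],0,3],
    [[0,-0.6,0],0,3],
    [[0,-0.6,0],0,3],
    [[0,-0.5,0],0,3],
    [[0,0,0],0,3],
  ],
)

```text
clock: 8.12
position: [0.4631, 0.2054, 0.2004]
ee_rot: [-0.678, 0.734, 0.02, -0.013]
ft_force: [-0.7, 0.0, -0.8]
grip_width: 0.418
```

```bash
python3 -c "
from h import *
go((.459,.2065,.194),-1.57-.085)"
```

```text
t 8.1167 pos [0.4631 0.2054 0.2004] xang -1.6502 tilt [-0.0463  0.0107 -0.9989] f [-0.7  0.  -0.8] grip 0.418
delta cm [-0.07  0.38  0.66] turn 0.005
```

Call:
servo_tool(
  deltas=[
    [[0,0.3,0.3],0,3],
    [[0,0,0.3],0,3],
    [[0,0,0.2],0,3],
  ],
)

```text
clock: 8.37
position: [0.4598, 0.2064, 0.1936]
ee_rot: [-0.678, 0.734, 0.02, -0.013]
ft_force: [-6.5, -7.4, 32.9]
grip_width: 0.419
```

```bash
python3 -c "
from h import *
go((.459,.2065,.194),-1.57-.085)"
```

```text
t 8.3667 pos [0.4598 0.2064 0.1936] xang -1.6498 tilt [-0.0454  0.0112 -0.9989] f [-6.5 -7.4 32.9] grip 0.419
delta cm [-0.01  0.08 -0.03] turn 0.005
```

Call:
servo_tool(
  deltas=[
    [[0,0,-0.1],0,3],
    [[0,0,0],0,4.6],
    [[0,0,0],0,5.2],
    [[0,0,0],0,5.8],
    [[0,0,0],0,5.8],
    [[0,0,0],0,5.8],
  ],
)

```text
clock: 8.87
position: [0.4588, 0.2067, 0.1948]
ee_rot: [-0.679, 0.734, 0.018, -0.013]
ft_force: [-1.1, -1.0, -0.5]
grip_width: 0.681
```

```bash
python3 -c "
from h import *
go((.459,.2065,.194),-1.57-.085)
grab('wrist')
o=telemetry.get_obs();M=R.from_quat(o['ee_rot']).as_matrix()
P,c,uv=cloud('wrist');T=(P-o['position'])@M*1000
h=(T[:,1]<12)&(T[:,1]>-12)&(abs(T[:,0])<24)&(T[:,2]<-30)&(T[:,2]>-56);print('head',h.sum(),P[h].mean(0),np.percentile(T[h],[1,50,99],axis=0).round(1))
"
```

```text
t 8.8667 pos [0.4588 0.2067 0.1948] xang -1.6486 tilt [-0.0437  0.0097 -0.999 ] f [-1.1 -1.  -0.5] grip 0.681
delta cm [ 0.02 -0.03  0.08] turn 0.006
head 2186 [0.46124046 0.20532747 0.23219024] [[-17.7  -6.6 -39.9]
 [  0.9  -1.6 -38.3]
 [ 19.1   8.1 -30.3]]
```

Call:
servo_tool(
  deltas=[
    [[0,0,-1],0,6.5],
    [[0,0,-1.5],0,6.5],
    [[0,0,-2],0,6.5],
    [[0,0,-2],0,6.5],
    [[0,0,-2],0,6.5],
    [[0,0,-2],0,6.5],
    [[0,0,-1],0,8.5],
    [[0,0,0],0,8.5],
  ],
)

```text
clock: 9.58
position: [0.4631, 0.2053, 0.3181]
ee_rot: [-0.679, 0.733, 0.019, -0.013]
ft_force: [-0.5, -0.5, 0.7]
grip_width: 0.991
```

```bash
python3 -c "
from h import *
go((.385,.0,.30),-1.125)
p,d,c=grab('side');w=grab('wrist')[0]
u=pix([.45,.207,.2],c)[0].astype(int)
a=cv2.resize(p[u[1]-40:u[1]+60,u[0]-40:u[0]+40],(400,500),interpolation=2)
cv2.imwrite('pics/g.png',np.hstack([a,cv2.resize(w[:,106:406],(390,500))]))
"
```

```text
t 9.5833 pos [0.4631 0.2053 0.3181] xang -1.6476 tilt [-0.0453  0.0101 -0.9989] f [-0.5 -0.5  0.7] grip 0.991
delta cm [21.08  6.13  1.95] turn -0.523
```

View pics/g.png

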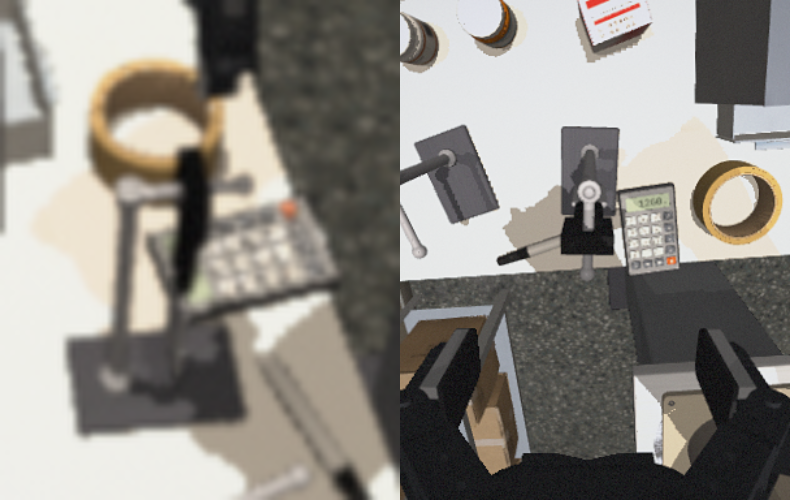

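The long spatula hangs on the tall peg with the ball well through the eye (side crop: ball at (243,183), spatula at (190,215)). Going back for the short one.

Call:
servo_tool(
  deltas=[
    [[3.0,0.1,0],0,8.5],
    [[3.3,0.1,0],0,8.5],
    [[3.3,0.1,0],0,8.5],
    [[3.3,0.1,0],0,8.5],
    [[3.3,0.1,0],0,8.5],
    [[3.3,0.1,0],0,8.5],
    [[3.3,0.1,0],0,8.5],
    [[3.3,0.1,0],0,8.5],
    [[3.3,0.1,0],0,8.5],
    [[3.3,0.1,0],0,8.5],
    [[3.3,0.1,0],0,8.5],
    [[2.5,0,0],0,8.5],
  ],
)

```text
clock: 10.68
position: [0.4125, -0.1891, 0.297]
ee_rot: [-0.683, 0.729, 0.029, -0.02]
ft_force: [0.3, 0.6, -0.3]
grip_width: 0.995
```

Call:
servo_tool(
  deltas=[
    [[0,0,0],-0.1,8.5],
    [[0,0,0],-0.11,8.5],
    [[0,0,0],-0.11,8.5],
    [[0,0,0],-0.11,8.5],
    [[0,0,0],-0.09,8.5],
    [[0,0,0],0,8.5],
  ],
)

```text
clock: 11.18
position: [0.4058, -0.1966, 0.2866]
ee_rot: [0.85, -0.525, -0.041, 0.012]
ft_force: [0.2, -1.1, 0.5]
grip_width: 0.994
```

```bash
python3 -c "
from h import *
go((.425,-.202,.22),-1.120)"
```

```text
t 11.1833 pos [ 0.4058 -0.1966  0.2866] xang -1.1074 tilt [-0.0823  0.023  -0.9963] f [ 0.2 -1.1  0.5] grip 0.994
delta cm [ 1.72 -1.89  6.47] turn 0.013
```

Call:
servo_tool(
  deltas=[
    [[1.5,-3.0,0],0,8.5],
    [[1.5,-3.0,0],0,8.5],
    [[0,0,0],0,8.5],
  ],
)

```text
clock: 11.43
position: [0.4721, -0.1974, 0.2775]
ee_rot: [0.847, -0.53, -0.043, 0.013]
ft_force: [-0.3, -0.1, 0.7]
grip_width: 0.994
```

```bash
python3 -c "
from h import *
go((.425,-.202,.28),-1.120)"
```

```text
t 11.4333 pos [ 0.4721 -0.1974  0.2775] xang -1.1208 tilt [-0.087   0.0231 -0.9959] f [-0.3 -0.1  0.7] grip 0.994
delta cm [-1.65  4.43  0.15] turn -0.001
```

Call:
servo_tool(
  deltas=[
    [[0,0,-3],0,8.5],
    [[0,0,-3],0,8.5],
    [[0,0,0],0,8.5],
  ],
)

```text
clock: 11.68
position: [0.4764, -0.1975, 0.3329]
ee_rot: [0.845, -0.533, -0.049, 0.014]
ft_force: [0.7, -1.1, 0.6]
grip_width: 0.997
```

```bash
python3 -c "
from h import *
go((.425,-.202,.28),-1.120)"
```

```text
t 11.6833 pos [ 0.4764 -0.1975  0.3329] xang -1.1287 tilt [-0.0974  0.0295 -0.9948] f [ 0.7 -1.1  0.6] grip 0.997
delta cm [-1.42  4.42  5.75] turn -0.009
```

Call:
servo_tool(
  deltas=[
    [[0,0,4],0,8.5],
    [[0,0,3],0,8.5],
    [[0,0,0],0,8.5],
  ],
)

```text
clock: 11.93
position: [0.4704, -0.195, 0.2612]
ee_rot: [0.842, -0.537, -0.048, 0.013]
ft_force: [-1.2, 0.1, -0.5]
grip_width: 0.995
```

```bash
python3 -c "
from h import *
go((.425,-.202,.28),-1.120);print(telemetry.get_obs()['joint_pos'])"
```

```text
t 11.9333 pos [ 0.4704 -0.195   0.2612] xang -1.1368 tilt [-0.0948  0.0294 -0.9951] f [-1.2  0.1 -0.5] grip 0.995
delta cm [-1.39  4.53 -1.46] turn -0.017
[ 0.82813885  0.17932722 -0.59579135  1.5521084   0.0937893   1.54039293
 -0.90697742]
```

Call:
servo_tool(
  deltas=[
    [[-1.5,3.0,0],0,8.5],
    [[-0.5,1.2,0],0,8.5],
    [[0,0,0],0,8.5],
  ],
)

```text
clock: 12.18
position: [0.421, -0.1938, 0.2632]
ee_rot: [0.841, -0.539, -0.052, 0.013]
ft_force: [-0.1, -0.7, -0.0]
grip_width: 0.999
```

```bash
python3 -c "
from h import *
go((.425,-.202,.28),-1.120)"
```

```text
t 12.1833 pos [ 0.421  -0.1938  0.2632] xang -1.1423 tilt [-0.1016  0.0346 -0.9942] f [-0.1 -0.7 -0. ] grip 0.999
delta cm [ 0.79  0.12 -1.74] turn -0.022
```

Call:
servo_tool(
  deltas=[
    [[0.8,0,0],-0.02,8.5],
    [[0,0,0],0,8.5],
    [[0,0,0],0,8.5],
    [[0,0,0],0,8.5],
    [[0,0,0],0,8.5],
    [[0,0,0],0,8.5],
    [[0,0,0],0,8.5],
    [[0,0,0],0,8.5],
  ],
)

```text
clock: 12.85
position: [0.4284, -0.2018, 0.2653]
ee_rot: [0.846, -0.53, -0.05, 0.012]
ft_force: [-0.3, 0.5, 0.3]
grip_width: 0.995
```

```bash
python3 -c "
from h import *
go((.425,-.202,.24),-1.120)
p,d,c=grab('wrist')
o=telemetry.get_obs();M=R.from_quat(o['ee_rot']).as_matrix()
P,c,uv=cloud('wrist')
q=P[(P[:,2]>.14)&(P[:,2]<.165)&(P[:,0]>.36)&(P[:,0]<.48)&(P[:,1]>-.26)&(P[:,1]<-.15)]
print(len(q),q.mean(0),cv2.minAreaRect(q[:,:2].astype(np.float32)))
print(((q-o['position'])@M).mean(0))
"
```

```text
t 12.85 pos [ 0.4284 -0.2018  0.2653] xang -1.1219 tilt [-0.0977  0.0332 -0.9947] f [-0.3  0.5  0.3] grip 0.995
delta cm [0.05 0.13 2.55] turn -0.002
574 [ 0.42830451 -0.20308745  0.14848476] ((0.42750173807144165, -0.2034076452255249), (0.014819576404988766, 0.036859504878520966), 25.82860565185547)
[ 0.00959664 -0.00794599  0.11614285]
```

Call:
servo_tool(
  deltas=[
    [[0.4,-0.3,1.5],0,8.5],
    [[0.2,-0.2,2],0,8.5],
    [[0.2,-0.2,2],0,8.5],
    [[0.1,-0.1,2],0,8.5],
    [[0,0,1.5],0,8.5],
    [[0,0,0],0,8.5],
    [[0,0,0],0,8.5],
  ],
)

```text
clock: 13.48
position: [0.4317, -0.2035, 0.1722]
ee_rot: [0.846, -0.53, -0.049, 0.012]
ft_force: [0.4, 0.4, 1.1]
grip_width: 0.992
```

```bash
python3 -c "
from h import *
go((.4245,-.202,.108),-1.120)"
```

```text
t 13.4833 pos [ 0.4317 -0.2035  0.1722] xang -1.1214 tilt [-0.0953  0.0317 -0.9949] f [0.4 0.4 1.1] grip 0.992
delta cm [0.01 0.12 6.46] turn -0.001
```

Call:
servo_tool(
  deltas=[
    [[0,0.1,2],0,8.5],
    [[0,0,2],0,8.5],
    [[0,0,1.7],0,8.5],
    [[0,0,0.8],0,8.5],
    [[0,0,0],0,8.5],
  ],
)

```text
clock: 13.9
position: [0.428, -0.2034, 0.1112]
ee_rot: [0.847, -0.53, -0.045, 0.012]
ft_force: [0.8, 0.1, 0.9]
grip_width: 0.991
```

```bash
python3 -c "
from h import *
go((.4245,-.202,.108),-1.120)"
```

```text
t 13.9 pos [ 0.428  -0.2034  0.1112] xang -1.1215 tilt [-0.0881  0.0276 -0.9957] f [0.8 0.1 0.9] grip 0.991
delta cm [-0.25  0.23  0.36] turn -0.002
```

Call:
servo_tool(
  deltas=[
    [[-0.2,0.25,0.6],0,8.5],
    [[0,0,0],0,3],
    [[0,0,0],0,3],
    [[0,0,0],0,3],
    [[0,0,0],0,3],
    [[0,0,0],0,3],
    [[0,0,0],0,3],
    [[0,0,0],0,3],
    [[0,0,0],0,3],
  ],
  force=50,
)

```text
clock: 14.65
position: [0.4272, -0.2036, 0.1103]
ee_rot: [0.847, -0.531, -0.041, 0.012]
ft_force: [0.7, -0.4, -1.6]
grip_width: 0.419
```

```bash
python3 -c "
from h import *
go((.4245,-.202,.108),-1.120);print(telemetry.get_obs()['torque'])"
```

```text
t 14.65 pos [ 0.4272 -0.2036  0.1103] xang -1.1214 tilt [-0.0822  0.0243 -0.9963] f [ 0.7 -0.4 -1.6] grip 0.419
delta cm [-0.25  0.15  0.26] turn -0.001
[-0.03795704 -0.1078577  -0.03604902]
```

Call:
servo_tool(
  deltas=[
    [[-0.06,0.06,-1],0,3],
    [[-0.12,0.12,-2],0,3],
    [[-0.12,0.12,-2],0,3],
    [[-0.12,0.12,-2],0,3],
    [[-0.12,0.12,-2],0,3],
    [[-0.12,0.12,-2],0,3],
    [[-0.12,0.12,-2],0,3],
    [[0,0,0],0,3],
  ],
)

```text
clock: 15.32
position: [0.4261, -0.2019, 0.2501]
ee_rot: [0.847, -0.53, -0.043, 0.011]
ft_force: [-0.3, -0.7, -1.2]
grip_width: 0.422
```

```bash
python3 -c "
from h import *
go((.395,-.202,.26),-1.120)
p,d,c=grab('wrist')
cv2.imwrite('pics/i.png',cv2.resize(p,(512,384)))
o=telemetry.get_obs();M=R.from_quat(o['ee_rot']).as_matrix()
for n in ('wrist','side'):
  if n=='side': grab('side')
  P,c,uv=cloud(n);T=(P-o['position'])@M*1000
  h=(T[:,1]<9)&(T[:,1]>-5)&(abs(T[:,0])<17.5)&(T[:,2]<-33)&(T[:,2]>-50);print(n,h.sum(),np.percentile(T[h],[2,50,98],axis=0).round(1) if h.sum() else 0)
  b=(T[:,2]>0)&(T[:,2]<130)&(abs(T[:,0])<32)&(abs(T[:,1])<25);print('below',b.sum(),np.percentile(T[b],[2,50,98],axis=0).round(1),'lowz',np.sort(P[b][:,2])[:5].round(3))
"
```

```text
t 15.3167 pos [ 0.4261 -0.2019  0.2501] xang -1.12 tilt [-0.0846  0.0264 -0.9961] f [-0.3 -0.7 -1.2] grip 0.422
delta cm [-1.4   2.85 -0.73] turn -0.000
wrist 1641 [[-16.8  -4.9 -45.3]
 [  0.4   1.  -41.7]
 [ 16.9   8.7 -36.1]]
below 2205 [[-18.4 -10.    1.3]
 [  4.4  -7.9  48.2]
 [ 28.6  -3.2  92.7]] lowz [0.151 0.152 0.152 0.152 0.152]
side 16 [[ -3.2  -4.6 -46.2]
 [  9.7   0.2 -39.2]
 [ 16.8   7.7 -37.4]]
below 166 [[-20.8 -10.5   2.3]
 [ -1.9  -6.9  54.7]
 [ 24.8   2.2  96.7]] lowz [0.147 0.149 0.15  0.151 0.151]
```

View pics/i.png

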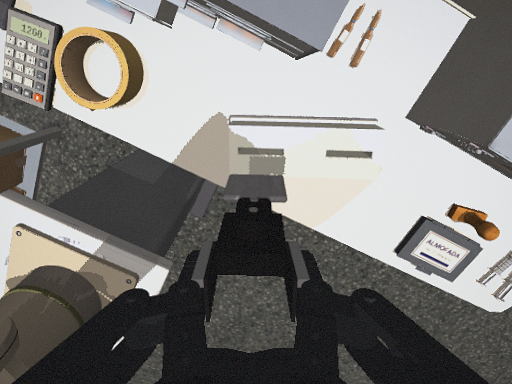

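Wrist view: the short spatula is held at (255,190), hanging straight, and both slots are empty. Carrying it over.

Call:
servo_tool(
  deltas=[
    [[-2.6,-0.5,-1.5],0,3],
    [[-2.7,-0.5,-1.5],0,3],
    [[-2.7,-0.5,-1.5],0,3],
    [[-2.7,-0.7,-1],0,3],
    [[-2.7,-1.3,-0.2],0,3],
    [[-2.7,-1.3,-0.2],0,3],
    [[-2.7,-1.3,-0.2],0,3],
    [[-2.7,-1.3,-0.2],0,3],
    [[-2.7,-1.3,-0.2],0,3],
  ],
)

```text
clock: 16.17
position: [0.3978, 0.0564, 0.3156]
ee_rot: [0.843, -0.535, -0.053, 0.013]
ft_force: [1.0, -0.4, -0.0]
grip_width: 0.417
```

```bash
python3 -c "
from h import *
go((.387,.345,.30),-1.340)"
```

```text
t 16.1667 pos [0.3978 0.0564 0.3156] xang -1.1345 tilt [-0.103   0.0339 -0.9941] f [ 1.  -0.4 -0. ] grip 0.417
delta cm [-26.42 -11.47   2.64] turn 0.205
```

Call:
servo_tool(
  deltas=[
    [[-2.6,-1.3,0],0,3],
    [[-2.6,-1.2,0],0,3],
    [[-2.6,-1.2,0],0,3],
    [[-2.6,-1.2,0],0,3],
    [[-2.6,-1.2,0],0,3],
    [[-2.6,-1.1,0],0,3],
    [[-2.6,-1.1,0],0,3],
    [[-2.6,-1.1,0],0,3],
    [[-2.0,-0.8,0],0,3],
    [[0,0,0],0.1,3],
    [[0,0,0],0.1,3],
    [[0,0,0],0,3],
  ],
)

```text
clock: 17.17
position: [0.3834, 0.3229, 0.314]
ee_rot: [0.785, -0.616, -0.056, 0.025]
ft_force: [0.7, -0.1, -1.2]
grip_width: 0.422
```

```bash
python3 -c "
from h import *
go((.387,.348,.20),-1.340)"
```

```text
t 17.1667 pos [0.3834 0.3229 0.314 ] xang -1.334 tilt [-0.1201  0.0296 -0.9923] f [ 0.7 -0.1 -1.2] grip 0.422
delta cm [-1.7  -2.2  11.34] turn 0.006
```

Call:
servo_tool(
  deltas=[
    [[-0.7,-0.4,1],0,3],
    [[-0.6,-0.3,2],0,3],
    [[-0.2,-0.3,2],0,3],
    [[0,-0.3,2],0,3],
    [[0,-0.3,2],0,3],
    [[0,-0.3,2],0,3],
    [[0,-0.3,2],0,3],
    [[0,-0.2,1.5],0,3],
    [[0,0,0],0,3],
  ],
)

```text
clock: 17.92
position: [0.3842, 0.3432, 0.1564]
ee_rot: [0.793, -0.606, -0.057, 0.029]
ft_force: [-0.4, 0.4, -0.8]
grip_width: 0.417
```

```bash
cat > m.py <<'E'
from h import *
go((.387,.349,.149),-1.340)
w=grab('wrist')[0]; 
o=telemetry.get_obs();M=R.from_quat(o['ee_rot']).as_matrix()
P,c,uv=cloud('wrist');T=(P-o['position'])@M*1000
def s(m,n):
  q=T[m];print(n,len(q),'med',np.median(q,0).round(1),'p1',np.percentile(q,1,axis=0).round(1),'p99',np.percentile(q,99,axis=0).round(1),'world',np.median(P[m],0).round(3)) if len(q) else print(n,0)
b=np.array([.437,.360])
s((P[:,2]>.15)&(P[:,2]<.19)&(np.hypot(*(P[:,:2]-b).T)<.011),'ball')
for x in (.455,.47,.485): s((P[:,2]>.155)&(P[:,2]<.19)&(abs(P[:,0]-x)<.004)&(abs(P[:,1]-.369)<.02),'peg%g'%x)
s((T[:,1]<9)&(T[:,1]>-5)&(abs(T[:,0])<17.5)&(T[:,2]<-33)&(T[:,2]>-46),'headtop')
s((T[:,1]<0)&(T[:,1]>-9)&(abs(T[:,0])<26)&(T[:,2]<-28)&(T[:,2]>-36),'front')
print(M.round(3))
E
python3 m.py
```

```text
t 17.9167 pos [0.3842 0.3432 0.1564] xang -1.3072 tilt [-0.1248  0.0234 -0.9919] f [-0.4  0.4 -0.8] grip 0.417
delta cm [-0.44 -0.51  0.71] turn 0.033
ball 486 med [ -1.6 -57.7 -19.6] p1 [ -7.4 -64.  -22.1] p99 [  4.2 -50.8 -15.8] world [0.442 0.36  0.171]
peg0.455 255 med [ -1.5 -71.4 -20.2] p1 [ -5.1 -76.2 -22. ] p99 [  2.6 -66.9 -17.4] world [0.455 0.363 0.17 ]
peg0.47 280 med [ -1.4 -87.1 -21.9] p1 [ -4.9 -91.7 -23.6] p99 [  2.5 -82.5 -18.7] world [0.47  0.367 0.17 ]
peg0.485 303 med [  -0.8 -102.2  -23.8] p1 [  -4.2 -106.5  -25.5] p99 [  2.9 -97.7 -20.7] world [0.485 0.371 0.17 ]
headtop 1717 med [  0.    0.7 -38.4] p1 [-16.7  -5.  -42.9] p99 [ 17.1   8.8 -33.3] world [0.389 0.342 0.196]
front 540 med [  1.6  -5.  -32.2] p1 [-16.6  -5.8 -35.9] p99 [ 18.8  -4.2 -28.1] world [0.394 0.343 0.189]
[[ 0.26  -0.958 -0.124]
 [-0.964 -0.265  0.024]
 [-0.056  0.113 -0.992]]
```

Call:
servo_tool(
  deltas=[
    [[-0.25,0,0.5],0,3],
    [[0,-0.9,0.2],0,3],
    [[0,-1.0,-0.1],0,3],
    [[0,-1.0,-0.1],0,3],
    [[0,0,0],0,3],
    [[0,0,0],0,3],
  ],
)

```text
clock: 18.47
position: [0.4164, 0.3552, 0.1526]
ee_rot: [0.794, -0.605, -0.056, 0.026]
ft_force: [-1.1, 0.7, -1.7]
grip_width: 0.421
```

```bash
python3 m.py
```

```text
t 18.4667 pos [0.4164 0.3552 0.1526] xang -1.3052 tilt [-0.1196  0.0264 -0.9925] f [-1.1  0.7 -1.7] grip 0.421
delta cm [-0.15  2.94  0.69] turn 0.035
ball 390 med [  0.6 -24.1 -20.9] p1 [ -5.  -29.5 -23.1] p99 [  6.8 -17.5 -15.7] world [0.442 0.36  0.171]
peg0.455 200 med [  1.1 -37.3 -21.3] p1 [ -2.7 -41.7 -23.1] p99 [  5. -33. -18.] world [0.455 0.363 0.17 ]
peg0.47 222 med [  1.6 -52.6 -23. ] p1 [ -2.1 -57.1 -24.7] p99 [  5.3 -48.1 -19.9] world [0.47  0.367 0.17 ]
peg0.485 240 med [  1.8 -68.  -24.8] p1 [ -1.5 -72.7 -26.5] p99 [  5.6 -63.5 -21.6] world [0.485 0.371 0.17 ]
headtop 1709 med [  0.1   0.7 -39.7] p1 [-17.1  -5.  -43.1] p99 [ 17.1   8.8 -33.6] world [0.42  0.354 0.192]
front 526 med [  0.6  -5.3 -32.1] p1 [-17.1  -6.1 -35.9] p99 [ 18.3  -4.4 -28.1] world [0.425 0.355 0.184]
[[ 0.262 -0.958 -0.119]
 [-0.963 -0.267  0.026]
 [-0.057  0.108 -0.993]]
```

Call:
servo_tool(
  deltas=[
    [[0,0,0.35],0,3],
    [[0,-0.5,0],0,3],
    [[0,-0.6,-0.05],0,3],
    [[0,-0.6,-0.05],0,3],
    [[0,-0.6,-0.05],0,3],
    [[0,-0.6,-0.05],0,3],
  ],
)

```text
clock: 19.02
position: [0.4456, 0.3633, 0.1483]
ee_rot: [0.794, -0.605, -0.055, 0.026]
ft_force: [-0.8, -0.1, -0.7]
grip_width: 0.418
```

```bash
python3 m.py
```

```text
t 19.0167 pos [0.4456 0.3633 0.1483] xang -1.3041 tilt [-0.1179  0.0256 -0.9927] f [-0.8 -0.1 -0.7] grip 0.418
delta cm [-0.17  6.    0.59] turn 0.036
ball 357 med [ -1.7   7.  -39.4] p1 [-10.8   1.7 -40.7] p99 [ 7.9 10.6 -5.2] world [0.444 0.362 0.188]
peg0.455 1564 med [  2.3  -4.1 -34.2] p1 [-21.5  -9.7 -41.5] p99 [15.1  2.1 -8.2] world [0.455 0.361 0.182]
peg0.47 193 med [  1.5 -21.2 -23.8] p1 [ -2.4 -25.7 -25.8] p99 [  5.4 -16.5 -21.1] world [0.47  0.367 0.17 ]
peg0.485 211 med [  1.9 -36.5 -25.6] p1 [ -1.8 -40.8 -27.6] p99 [  5.7 -31.8 -22.9] world [0.485 0.371 0.17 ]
headtop 1872 med [ -0.1   0.1 -39.7] p1 [-17.3  -4.6 -42.9] p99 [ 17.1   8.8 -33.3] world [0.451 0.362 0.188]
front 526 med [  0.9  -4.2 -32.1] p1 [-17.4  -5.  -35.9] p99 [ 18.2  -3.4 -28.1] world [0.455 0.363 0.18 ]
[[ 0.262 -0.958 -0.118]
 [-0.963 -0.267  0.026]
 [-0.056  0.107 -0.993]]
```

Call:
servo_tool(
  deltas=[
    [[0,-0.6,-0.05],0,3],
    [[0,-0.6,-0.05],0,3],
    [[0,-0.5,-0.05],0,3],
    [[0,0,0.2],0,3],
    [[0,0,0.3],0,3],
  ],
)

```text
clock: 19.48
position: [0.4653, 0.3689, 0.143]
ee_rot: [0.794, -0.605, -0.055, 0.025]
ft_force: [-6.1, -7.2, 28.5]
grip_width: 0.424
```

```bash
python3 -c "
from h import *
go((.465,.367,.142))"
```

```text
t 19.4833 pos [0.4653 0.3689 0.143 ] xang -1.3059 tilt [-0.1179  0.027  -0.9927] f [-6.1 -7.2 28.5] grip 0.424
delta cm [0.18 0.07 0.1 ] None
```

Contact with the peg under the top of the eye, as expected. Easing up and releasing.

Call:
servo_tool(
  deltas=[
    [[0,0,-0.1],0,3],
    [[0,0,0],0,4.6],
    [[0,0,0],0,5.2],
    [[0,0,0],0,6],
    [[0,0,0],0,6.5],
    [[0,0,0],0,6.5],
    [[0,0,0],0,6.5],
    [[0,0,0],0,6.5],
  ],
)

```text
clock: 20.15
position: [0.4644, 0.3691, 0.1437]
ee_rot: [0.794, -0.605, -0.055, 0.025]
ft_force: [-0.2, 1.3, -0.1]
grip_width: 0.76
```

```bash
python3 m.py
```

```text
t 20.15 pos [0.4644 0.3691 0.1437] xang -1.3047 tilt [-0.1179  0.0268 -0.9927] f [-0.2  1.3 -0.1] grip 0.76
delta cm [-0.12  8.01  0.33] turn 0.035
ball 302 med [  0.8  26.2 -24.3] p1 [ -4.7  20.8 -26.9] p99 [  6.9  33.4 -19.8] world [0.442 0.36  0.171]
peg0.455 59 med [-13.7   7.8 -38.3] p1 [-18.1   6.1 -39.2] p99 [ -7.6   9.  -36.8] world [0.458 0.379 0.183]
peg0.47 1471 med [ -5.6  -4.8 -39. ] p1 [-17.2  -8.4 -41.3] p99 [ 18.1   6.3 -12.2] world [0.471 0.375 0.182]
peg0.485 186 med [  2.4 -17.2 -28.1] p1 [ -1.4 -21.8 -29.6] p99 [  6.3 -12.7 -25.2] world [0.485 0.37  0.17 ]
headtop 1463 med [  0.3   1.4 -39.7] p1 [-17.2  -5.  -41.6] p99 [ 17.2   8.7 -37.1] world [0.468 0.367 0.183]
front 603 med [  1.4  -6.  -32.2] p1 [-17.1  -7.4 -35.9] p99 [ 19.6  -4.8 -28.1] world [0.474 0.369 0.175]
[[ 0.262 -0.958 -0.118]
 [-0.963 -0.267  0.027]
 [-0.057  0.107 -0.993]]
```

Call:
servo_tool(
  deltas=[
    [[-0.05,0.1,-1],0,6.5],
    [[-0.1,0.2,-1.5],0,6.5],
    [[-0.1,0.2,-1.5],0,6.5],
    [[-0.1,0.2,-2],0,6.5],
    [[-0.1,0.2,-2],0,6.5],
    [[-0.1,0.2,-2],0,6.5],
    [[-0.1,0.2,-2],0,6.5],
    [[-0.1,0.2,-2],0,6.5],
    [[0,0,0],0,6.5],
  ],
)

```text
clock: 20.95
position: [0.4634, 0.3682, 0.2963]
ee_rot: [0.794, -0.604, -0.056, 0.025]
ft_force: [0.6, 1.1, 0.4]
grip_width: 0.76
```

Call:
servo_tool(
  deltas=[
    [[0,1.5,-1],0,6.5],
    [[0,2,-1],0,6.5],
    [[0,2,-1],0,6.5],
    [[0,0,0],0,6.5],
    [[0,0,0],0,6.5],
    [[0,0,0],0,6.5],
    [[0,0,0],0,6.5],
    [[0,0,0],0,6.5],
    [[0,0,0],0,6.5],
    [[0,0,0],0,6.5],
    [[0,0,0],0,6.5],
    [[0,0,0],0,6.5],
  ],
)

```text
clock: 21.95
position: [0.4141, 0.3523, 0.3339]
ee_rot: [0.794, -0.605, -0.057, 0.025]
ft_force: [-0.4, 0.4, 0.7]
grip_width: 0.763
```

```bash
python3 -c "
from h import *
go((.40,.36,.30))
p,d,c=grab('side');w=grab('wrist')[0]
u=pix([.45,.29,.16],c)[0].astype(int)
a=cv2.resize(p[u[1]-75:u[1]+60,u[0]-60:u[0]+60],(400,450),interpolation=2)
cv2.imwrite('pics/j.png',np.hstack([a,cv2.resize(w[:,80:],(400,450))]))
for n in('side','wrist'):
  P,cc,uv=cloud(n)
  for nm,x,y,z in(('long',.459,.207,.233),('short',.468,.367,.183)):
    q=P[(abs(P[:,0]-x)<.02)&(abs(P[:,1]-y)<.03)&(abs(P[:,2]-z)<.01)&(cc.sum(1)<150)]
    if len(q): print(n,nm,len(q),np.median(q,0).round(3),cv2.minAreaRect(q[:,:2].astype(np.float32)),q[:,2].max().round(3))
"
```

```text
t 21.95 pos [0.4141 0.3523 0.3339] xang -1.3046 tilt [-0.12    0.0289 -0.9923] f [-0.4  0.4  0.7] grip 0.763
delta cm [-0.91  0.78  3.55] None
side long 49 [0.461 0.21  0.232] ((0.46174144744873047, 0.2096817046403885), (0.03557038679718971, 0.011622251011431217), 75.00218200683594) 0.237
side short 59 [0.469 0.371 0.181] ((0.4690256714820862, 0.3700675964355469), (0.010501033626496792, 0.03237017244100571), 12.357526779174805) 0.185
wrist long 667 [0.46  0.208 0.233] ((0.4588724374771118, 0.20640483498573303), (0.03814337030053139, 0.014791595749557018), 85.37322235107422) 0.235
wrist short 48 [0.475 0.366 0.178] ((0.47371283173561096, 0.36898648738861084), (0.008361032232642174, 0.03692624717950821), 28.09055519104004) 0.185
```

View pics/j.png

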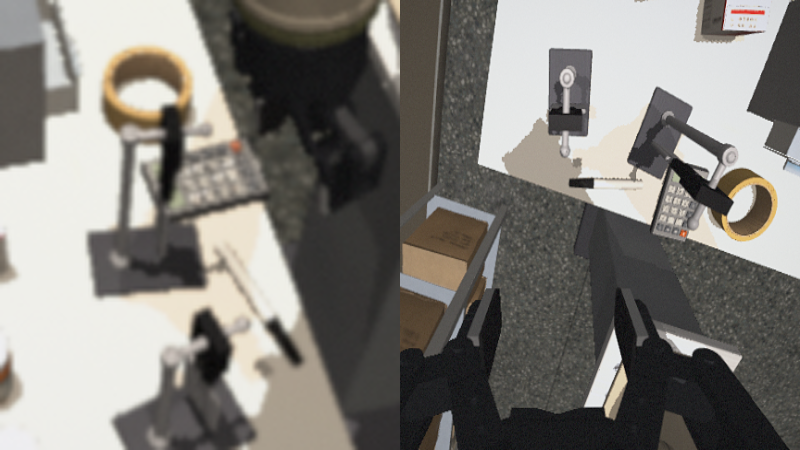

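Both spatulas hang on their pegs with the ball ends through the eyes, and the gripper is clear. Handing in.

```bash
python3 -c "
from h import *
print(order.hand_in())"
```

```text
the job is handed in; nothing more can be done
None
```

I hung the longer spatula on the taller stand and the shorter one on the lower stand, and handed the job in at about 22 s of the 72 s allowed. The hand-in gives no verdict.

- **Hanging:** In the last side and wrist views both hang upright with the ball end through the eye. The depth readings put the head tops at about 0.233 m and 0.183 m, so each eye is about 6–7 mm below its peg axis. Each is within a few millimetres of its peg point along the peg.
- **At rest:** I judged this from the final pictures after about 1 s of standing still; I did not measure the spatulas' speeds.
- **Contact and bystanders:** The gripper was clear of both when I handed in. The highest force I saw was about 35 N, a light push on the peg while lowering each eye. The bystanders in the final views look unmoved. The right-hand items were last seen after the second grasp and looked in place.
- **What disagreed:**
  - The tool's tilt drifted to about 7° along the way, and the servo has no way to correct it. I compensated in the moves, and the spatulas hang free of it now.
  - The wrist camera put the pegs a few millimetres higher than their stated height. I inserted the long spatula about 1.5 mm above the stated height and the short one at it. Both went on without touching.

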